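# Fetch the paste jar from behind the bottles

## Robot

A 7-joint arm with a two-finger parallel gripper is mounted at the origin on the work surface. World frame = base frame: x ahead of the robot, y to its left, z up, the work surface at z = 0. Lengths are in m, angles in degrees, forces in N, time in s.
With the tool pointing down it reaches from about 0.425 to 0.95 m from the base axis. Payload 4.7 kg.
Tool frame: the origin (TCP) lies midway between the tips of the shut fingers; the grasp point (between the pads) lies 19 mm behind it (env.grip_point_offset is the distance from the TCP to the grasp point, in m); z points along the fingers, y is the line along which they close (so a half turn about z gives the same grasp; the last joint's range is limited). The gripper opens to 87 mm and grips with 3 to 60 N. Pads are 19 mm wide; open, the fingers measure 117 mm over their backs; the gripper's body (75 mm by 190 mm) begins 51 mm behind the grasp point.
Start: joints at [69.162, 26.849, -2.785, 87.806, 1.381, 65.374, -4.715], TCP at [0.222, -0.638, 0.223] pointing down, gripper open.
Joint ranges: [-148.3, 148.3], [-19.14, 114.17], [-79.39, 73.82], [5.75, 140.21], [-59.74, 239.74], [12.07, 113.84], [-152.46, 152.46]. Speed limits (degrees/s): [147.25, 147.25, 180, 180, 180, 180, 180].

## Interface

Orientations are given as a 3x3 rotation matrix whose columns are the frame's x, y, z axes.
In Python, from cell import env gives the robot as it stands. The module is installed in compiled form; this text tells all that it offers.
- The arm moves only by the tool step_arm, never from a script. Its argument "commands" is a list of rows, each an object with "offset": the shift along the tool's x, y, z in m, a list of three; "angular": the turn, a rotation vector about the tool's x, y, z in degrees, a list of three. A call has 1 to 10 rows; each row shifts and turns the commanded pose from where the row before left it, along the tool's axes as they then stand; what a row does not reach is not made up. A row lasts 1/10 s, in which the tool goes at most 50 mm and 8.59 degrees, less where a joint would pass 70% of its speed; a pose out of reach is approached as far as the arm can. A call is refused whole if a number of a shift passes 0.05 or a number of a turn 8.59, either way. A call with a gripper value outside its range is refused whole. "fingers" is the finger opening in m, from 0 to 0.087, set as the call begins (left out, the last holds). The fingers move at their own pace and stop on an object; the grip force is fixed at half the most. Time passes only in rows, so rows that do not move let the fingers close. It gives the time, the measured TCP pose, the force, the opening and the grip force at its end, in the units of the state.
- env.get_obs(): the state, without advancing time (a new reading comes with each control period).
- env.grab_frame(name): name is "side" or "top" or "wrist"; returns the picture (420x560x3 uint8, red, green, blue); there is no depth.
- env.camera_params(name): a dict with "camera_matrix" (3x3 intrinsics, pixels), "view" (4x4, takes a point from world to camera coordinates); the wrist camera has in their place "mount" (4x4, takes a point from camera to tool coordinates, whose origin is the TCP and whose axes are the flange's). Camera axes: x right, y up, looking along -z (the intrinsics and any distortion apply to the point x, -y, -z); pixel columns grow to the right and rows downward; lengths in m; the calibration is good to about 2 mm. A picture is of the moment at which its call begins: read the wrist's pose just before it. camera_params takes no time and is no camera call.
- env.finish_job(): hands the job in; it is judged then, once.
The state is a dict: "time_s": time; "qpos": joint angles; "qd": joint speeds; "tau": joint torques, N m; "tcp_pos": TCP position; "ee_rot": TCP orientation; "ft_force": force on the tool from outside, world axes, zero at the start; "moment": the same for the moment, N m; "finger_gap": finger opening in m; "finger_force": force on a finger pad.
Only numpy, scipy, OpenCV 4.12 (cv2) and the standard library are available. Lean on these libraries where they do the work, as an engineer would, in place of code of your own. Each camera call takes 0.05 s, during which the arm holds its last target. There are 200 camera calls.

## Task

The solder-paste jar with the white lid stands at the back of the blue bin, hemmed in behind three dispensing bottles. First stand all three bottles upright on the steel tray at the side, then set the white-lidded jar down in the recess of the round black jar holder, and then put each bottle back upright in the bin on the middle of the disc of its own colour. Set things down rather than dropping or tipping them, and leave the black-lidded jar where it stands.

Things in the scene. Friction and masses are not known exactly. Their poses are not given: they have to be found in the camera images.
- bottle_red_mid (a point): Dispensing bottle, red spout on top, thin red ring round its white body. Body 48 mm diameter, straight from the foot up to 80 mm; 110 mm tall in all, 0.1 to 0.2 kg. Point on its axis, 55 mm above its foot; z up, yaw means nothing. Starts standing on the red disc. Grip the body 65 to 75 mm above the foot, so the fingers stay above the 40 mm jars and the bin's 50 mm walls.
- bottle_yellow_mid (a point): Dispensing bottle, yellow screw cap on top, thin yellow ring round its amber body. Body 48 mm diameter, straight from the foot up to 80 mm; 110 mm tall in all, 0.1 to 0.2 kg. Point on its axis, 55 mm above its foot; z up, yaw means nothing. Starts standing on the yellow disc. Grip the body 65 to 75 mm above the foot, so the fingers stay above the 40 mm jars and the bin's 50 mm walls.
- bottle_green_mid (a point): Dispensing bottle, green push-top dish on top, thin green ring round its grey body. Body 48 mm diameter, straight from the foot up to 80 mm; 110 mm tall in all, 0.1 to 0.2 kg. Point on its axis, 55 mm above its foot; z up, yaw means nothing. Starts standing on the green disc. Grip the body 65 to 75 mm above the foot, so the fingers stay above the 40 mm jars and the bin's 50 mm walls.
- jar_white_mid (a point): The wanted solder-paste jar: white with a white lid, a cylinder 46 mm diameter, 40 mm tall, 0.11 to 0.22 kg. Point on its axis, 20 mm above its foot; z up. Stands on the bin floor (4 mm above the table) about 56 mm behind the row of discs, its centre at least 70 mm from the 50 mm high walls, 100 mm along the row from the other jar: with the bottles gone, fingers fit either side along the row.
- jar_black_mid (a point): The other jar, not wanted: amber with a black lid, same size (46 mm diameter, 40 mm tall), also at the back of the bin, behind the bottles. The point is on its axis at mid height (20 mm above its foot). It is loose and stays where it is.
- mark_red: Flat red disc, 66 mm diameter, 2 mm thick, fixed on the blue bin's floor: home of the red-topped bottle, which starts on it. Origin at the centre of its underside, 4 mm above the table; top 6 mm above the table. Its x axis points to the bin's back wall, its y axis along the row of the three discs, 75 mm apart, in any colour order.
- mark_yellow: Flat yellow disc, 66 mm diameter, 2 mm thick, fixed on the blue bin's floor: home of the yellow-topped bottle, which starts on it. Origin at the centre of its underside, 4 mm above the table; top 6 mm above the table. Its x axis points to the bin's back wall, its y axis along the row of the three discs, 75 mm apart, in any colour order.
- mark_green: Flat green disc, 66 mm diameter, 2 mm thick, fixed on the blue bin's floor: home of the green-topped bottle, which starts on it. Origin at the centre of its underside, 4 mm above the table; top 6 mm above the table. Its x axis points to the bin's back wall, its y axis along the row of the three discs, 75 mm apart, in any colour order.
- tray: Flat steel set-down tray fixed on the table left or right of the bin, 230 mm along its x axis, 120 mm along y, rim 8 mm high, empty at the start. Origin at the centre of its underside on the table; its floor is 2 mm above the table. Three bottles fit in a row along its x axis, for example at -72, 0 and +72 mm.
- holder: Black round jar holder (weighted base) fixed on the table on the other side of the bin: 88 mm outside diameter, 14 mm high, with a round recess 72 mm in diameter whose orange floor is 6 mm above the table. Origin at the centre of its underside on the table, z up.
Things that resemble listed ones, but are neither listed nor needed, are in the scene too. What is meant by the mark_green is not purple, and is the smaller of those in its own colour.

How it is judged (in metres and radians):
On the way, in this order (a step that is already met when the one before it is completed fails the run):
1. all three bottles stand upright and released on the steel tray, with the white-lidded jar still in its place in the bin (x of bottle_red_mid in the frame of tray between -0.1 and 0.1 m and y of bottle_red_mid in the frame of tray between -0.048 and 0.048 m and z of each of bottle_red_mid, bottle_yellow_mid, bottle_green_mid in the frame of tray below 0.061 m and angle between each of bottle_red_mid, bottle_yellow_mid, bottle_green_mid's own z axis and vertical below 0.1 rad and contact force between the fingers and bottle_red below 0.3 N and linear speed of each of bottle_red, bottle_yellow, bottle_green below 0.03 m/s and x of bottle_yellow_mid in the frame of tray between -0.1 and 0.1 m and y of bottle_yellow_mid in the frame of tray between -0.048 and 0.048 m and contact force between the fingers and bottle_yellow below 0.3 N and x of bottle_green_mid in the frame of tray between -0.1 and 0.1 m and y of bottle_green_mid in the frame of tray between -0.048 and 0.048 m and contact force between the fingers and bottle_green below 0.3 N and distance of jar_white_mid from where it was at the start of the episode below 0.02 m), for 0.2 s.
2. the white-lidded jar stands released in the recess of the jar holder while all three bottles still stand on the tray (horizontal distance between jar_white_mid and holder below 0.0145 m and z of jar_white_mid in the frame of holder below 0.03 m and angle between each of jar_white_mid, bottle_red_mid, bottle_yellow_mid, bottle_green_mid's own z axis and vertical below 0.1 rad and contact force between the fingers and jar_white below 0.3 N and linear speed of each of jar_white, bottle_red, bottle_yellow, bottle_green below 0.03 m/s and x of bottle_red_mid in the frame of tray between -0.1 and 0.1 m and y of bottle_red_mid in the frame of tray between -0.048 and 0.048 m and z of each of bottle_red_mid, bottle_yellow_mid, bottle_green_mid in the frame of tray below 0.061 m and contact force between the fingers and bottle_red below 0.3 N and x of bottle_yellow_mid in the frame of tray between -0.1 and 0.1 m and y of bottle_yellow_mid in the frame of tray between -0.048 and 0.048 m and contact force between the fingers and bottle_yellow below 0.3 N and x of bottle_green_mid in the frame of tray between -0.1 and 0.1 m and y of bottle_green_mid in the frame of tray between -0.048 and 0.048 m and contact force between the fingers and bottle_green below 0.3 N), for 0.2 s.
At the end, for the whole second after the job is handed in: Each bottle stands upright (within 0.1 rad), released and at rest on the disc of its own colour, within 12 mm of its centre; the white-lidded jar stands upright and released on the recess floor of the holder; the black-lidded jar is within 15 mm of where it began (horizontal distance between bottle_red_mid and mark_red below 0.012 m and z of bottle_red_mid in the frame of mark_red below 0.061 m and angle between each of bottle_red_mid, bottle_yellow_mid, bottle_green_mid, jar_white_mid's own z axis and vertical below 0.1 rad and contact force between the fingers and bottle_red below 0.3 N and linear speed of each of bottle_red, bottle_yellow, bottle_green, jar_white below 0.03 m/s and horizontal distance between bottle_yellow_mid and mark_yellow below 0.012 m and z of bottle_yellow_mid in the frame of mark_yellow below 0.061 m and contact force between the fingers and bottle_yellow below 0.3 N and horizontal distance between bottle_green_mid and mark_green below 0.012 m and z of bottle_green_mid in the frame of mark_green below 0.061 m and contact force between the fingers and bottle_green below 0.3 N and horizontal distance between jar_white_mid and holder below 0.0145 m and z of jar_white_mid in the frame of holder below 0.03 m and contact force between the fingers and jar_white below 0.3 N and distance of jar_black_mid from where it was at the start of the episode below 0.015 m); the robot touches nothing.
It fails at once if a bottle or the white-lidded jar is tipped by more than 0.5 rad (angle between any of bottle_red_mid, bottle_yellow_mid, bottle_green_mid, jar_white_mid's own z axis and vertical above 0.5 rad).
It fails at once if a bottle or the white-lidded jar is dropped (falls or flies faster than 0.6 m/s with no finger on it) ((linear speed of bottle_red above 0.6 m/s and contact force between the fingers and bottle_red below 0.05 N) or (linear speed of bottle_yellow above 0.6 m/s and contact force between the fingers and bottle_yellow below 0.05 N) or (linear speed of bottle_green above 0.6 m/s and contact force between the fingers and bottle_green below 0.05 N) or (linear speed of jar_white above 0.6 m/s and contact force between the fingers and jar_white below 0.05 N)).
It fails at once if the black-lidded jar is pushed more than 15 mm from its place or tipped (distance of jar_black_mid from where it was at the start of the episode above 0.015 m or angle between jar_black_mid's own z axis and vertical above 0.5 rad).
It also fails if it takes over 144 s, if anything falls off the work surface, if the arm or the gripper's body presses on something with over 40 N, if the wrist force passes 120 N, or if a joint passes its speed limit or range.

## Working session

There is one attempt and no reset: what is moved stays moved. The work goes in short steps, Python scripts to look and compute and a tool call to move; the robot and the scene stay as the last step left them, time stands still between calls to the robot, and variables do not carry over. Pictures are saved under pics/ and viewed, at most 14 in all, crops included, and the job is handed in when it is done.

Besides the shell and the picture viewer there is one more tool, called after ">>>" by a JSON object that holds its "op" and its "data", one argument or row to a line. step_arm: Moves the arm, as the interface text tells. Its arguments: {"type":"object","properties":{"commands":{"type":"array","items":{"type":"object","properties":{"offset":{"type":"array","items":{"type":"number"}},"angular":{"type":"array","items":{"type":"number"}}}}},"fingers":{"type":"number"}},"required":["commands"]}

```bash
mkdir -p pics
python3 - <<'E'
from cell import env
import cv2,numpy as np
o=env.get_obs();print({k:np.round(v,3).tolist() for k,v in o.items()})
for n in("side","top"):
    f=env.grab_frame(n);cv2.imwrite(f"pics/{n}0.png",f[:,:,::-1])
    p=env.camera_params(n);print(n,{k:np.round(v,4).tolist() if not isinstance(v,str) else v for k,v in p.items()})
p=env.camera_params("wrist");print({k:np.round(v,4).tolist() for k,v in p.items()})
print(env.grip_point_offset)
E
```

```text
{'time_s': 0.0, 'qpos': [69.161, 26.895, -2.784, 87.873, 1.382, 65.375, -4.715], 'qd': [0.027, -0.024, -0.021, 0.054, 0.044, 0.01, -0.017], 'tau': [-0.001, -50.797, -0.081, -23.615, -0.061, 0.038, 0.0], 'tcp_pos': [0.222, -0.637, 0.222], 'ee_rot': [[0.944, 0.329, -0.001], [0.329, -0.944, 0.002], [-0.0, -0.002, -1.0]], 'ft_force': [-0.7, 0.345, -0.304], 'moment': [-0.028, 0.041, 0.025], 'finger_force': 0.0, 'finger_gap': 0.087}
side {'camera_matrix': [[398.839, 0.0, 274.3168], [0.0, 398.839, 208.1753], [0.0, 0.0, 1.0]], 'view': [[-0.7655, -0.643, 0.0223, 0.3939], [0.3648, -0.4053, 0.8383, -0.2651], [-0.53, 0.6498, 0.5448, -0.6571], [0.0, 0.0, 0.0, 1.0]]}
top {'camera_matrix': [[407.4604, 0.0, 276.8064], [0.0, 407.4604, 206.8914], [0.0, 0.0, 1.0]], 'view': [[-0.024, -0.9996, -0.0124, 0.0279], [0.9919, -0.0254, 0.1248, -0.5446], [-0.1251, -0.0093, 0.9921, -0.8654], [0.0, 0.0, 0.0, 1.0]]}
{'camera_matrix': [[313.2565, 0.0, 273.5912], [0.0, 313.2565, 204.9088], [0.0, 0.0, 1.0]], 'mount': [[0.0003, 0.9678, 0.2518, 0.0686], [1.0, -0.0002, -0.0002, -0.0005], [-0.0001, 0.2518, -0.9678, -0.163], [0.0, 0.0, 0.0, 1.0]]}
0.0187
```

View pics/side0.png

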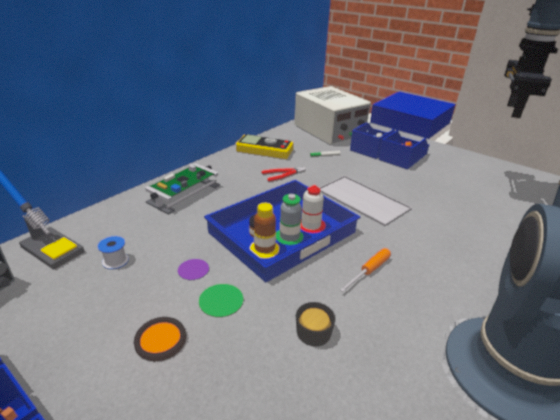

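View pics/top0.png

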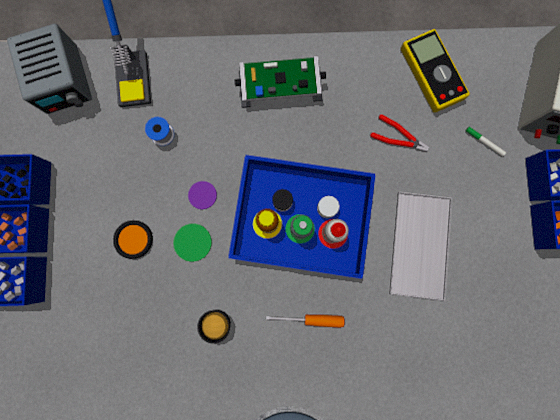

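The top view shows the bin at (303,217), with bottles yellow (266,222), green (301,228) and red (336,234). The white lid is at (329,206), the black lid at (283,200) and the tray at (420,246).

- **Holder candidates:** (133,240) is a flat black ring with a wide orange floor, and (214,326) is a taller, narrower black pot with amber filling. The first fits.
- **mark_green candidates:** there is a smaller green disc under the bottle at (301,228) and a larger one on the table at (192,242). The one in the bin fits.

Next I'll measure these and check them in a crop.

```bash
cat > h.py <<'E'
from cell import env
import cv2,numpy as np
from scipy.optimize import least_squares
def cam(n,obs=None):
    p=env.camera_params(n);K=np.array(p["camera_matrix"])
    if n=="wrist":
        T=np.eye(4);T[:3,:3]=obs["ee_rot"];T[:3,3]=obs["tcp_pos"];M=T@np.array(p["mount"])
    else: M=np.linalg.inv(np.array(p["view"]))
    return K,M
def cast(px,z,K,M):
    px=np.atleast_2d(px).astype(float)
    d=np.c_[(px[:,0]-K[0,2])/K[0,0],-(px[:,1]-K[1,2])/K[1,1],-np.ones(len(px))]@M[:3,:3].T
    c=M[:3,3];return c+d*((z-c[2])/d[:,2])[:,None]
def proj(P,K,M):
    q=(np.atleast_2d(P)-M[:3,3])@M[:3,:3];return np.c_[K[0,2]+K[0,0]*q[:,0]/-q[:,2],K[1,2]-K[1,1]*q[:,1]/-q[:,2]]
def circ(P,r=None):
    P=P[:,:2];c0=P.mean(0)
    f=(lambda v:np.hypot(*(P-v[:2]).T)-(r or v[2]))
    s=least_squares(f,[*c0,r or .03],loss="soft_l1",f_scale=.001)
    return s.x,np.std(s.fun)
def blobs(m,amin=30):
    n,l,s,c=cv2.connectedComponentsWithStats(m.astype(np.uint8))
    return [(s[i,4],c[i].round(1),l==i,s[i,:4]) for i in range(1,n) if s[i,4]>=amin]
def edge(m):
    c,_=cv2.findContours(m.astype(np.uint8),cv2.RETR_EXTERNAL,cv2.CHAIN_APPROX_NONE);return max(c,key=len)[:,0]
E
python3 - <<'E'
from h import *
f=cv2.imread("pics/top0.png");H=cv2.cvtColor(f,cv2.COLOR_BGR2HSV);K,M=cam("top");print("cam",M[:3,3].round(3))
h,s,v=cv2.split(H)
ms={"red":((h<8)|(h>172))&(s>130)&(v>90),"yel":(h>22)&(h<33)&(s>140)&(v>110),"grn":(h>50)&(h<80)&(s>120)&(v>60),"or":(h>8)&(h<20)&(s>150)&(v>120)}
for n,m in ms.items():
    for a,c,b,bb in blobs(m,40):
        if 100<c[0]<460 and 130<c[1]<350: 
            P=cast(edge(b),.006,K,M);x,e=circ(P);print(n,a,c,bb,"circ",x.round(4),round(e,4))
    
w=(s<60)&(v>170)
for a,c,b,bb in blobs(w,60):
    if 220<c[0]<460 and 150<c[1]<300:
        x,e=circ(cast(edge(b),.044,K,M));print("white",a,c,bb,x.round(4),round(e,4))
cv2.imwrite("pics/c1.png",np.hstack([cv2.resize(f[150:290,225:385],None,fx=3.5,fy=3.5,interpolation=cv2.INTER_CUBIC),cv2.resize(f[200:340,90:150],None,fx=3.5,fy=3.5,interpolation=cv2.INTER_CUBIC)]))
E
```

```text
cam [0.433 0.006 0.927]
red 231 [391.6 140.2] [370 133  44  14] circ [ 0.8561 -0.299   0.1688] 0.0051
red 189 [329.1 238.3] [319 220  28  28] circ [ 0.486  -0.1104  0.0301] 0.0034
red 168 [337.9 229.4] [331 223  15  14] circ [ 0.494  -0.1221  0.0155] 0.0006
yel 201 [266.1 218. ] [258 210  17  17] circ [0.524  0.0396 0.0171] 0.001
yel 215 [266.6 228.8] [253 213  29  25] circ [0.5121 0.038  0.0303] 0.0035
grn 450 [299.7 228.1] [286 215  28  28] circ [ 0.4984 -0.0357  0.0309] 0.0009
grn 1120 [192.1 242.2] [174 224  38  38] circ [0.4734 0.2079 0.0416] 0.0006
or 678 [132.5 239.1] [118 225  30  29] circ [0.4837 0.3432 0.0323] 0.0006
or 195 [213.4 326.1] [203 314  22  24] circ [0.2875 0.16   0.0203] 0.004
or 420 [324.4 320.3] [305 315  40  12] circ [ 0.2949 -0.0835  0.0273] 0.0112
white 2539 [410.3 244.7] [391 195  50 103] [ 0.4726 -0.2027  0.1195] 0.0294
white 325 [328.2 205.5] [318 196  21  20] [ 0.5441 -0.098   0.0213] 0.0006
white 139 [445.  237.7] [442 200   7  70] [ 75.4152 499.848  505.7783] 0.0017
white 60 [334.  227.4] [328 220  19  18] [ 0.4912 -0.1156  0.019 ] 0.0011
white 149 [435.8 253.1] [428 231  14  39] [ -77.7592 -245.8274  257.6553] 0.0058
```

View pics/c1.png

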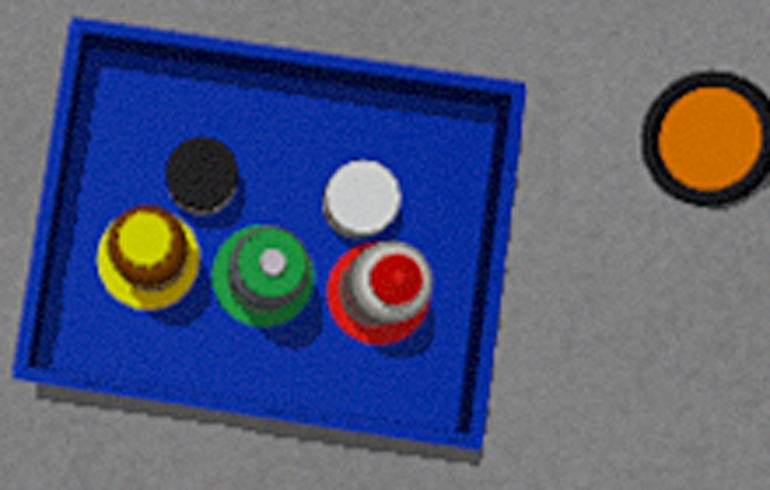

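The crop confirms the target: the small green disc in the bin sits under the green-topped bottle. It also shows the white lid, the black lid and the orange-floored ring clearly. Next I'll fit the row jointly, plus the tray, black jar and holder.

Run:
```python
from h import *
f=cv2.imread("pics/top0.png");K,M=cam("top")
h,s,v=cv2.split(cv2.cvtColor(f,cv2.COLOR_BGR2HSV))
roi=np.zeros(h.shape,bool);roi[205:262,245:355]=1
ms={"red":((h<8)|(h>172))&(s>130)&(v>90),"grn":(h>50)&(h<80)&(s>120)&(v>60),"yel":(h>22)&(h<33)&(s>140)&(v>110)}
pts={}
for n,m in ms.items():
    bl=[b for b in blobs(m&roi,20)]; mm=np.any([b[2] for b in bl],0)
    ys,xs=np.where(mm);P=np.c_[xs,ys].astype(np.int32);hu=cv2.convexHull(P)[:,0]
    can=np.zeros(h.shape,np.uint8);cv2.fillConvexPoly(can,hu,1);e=edge(can);e=e[mm[e[:,1],e[:,0]]]
    pts[n]=cast(e,.006,K,M)[:,:2]
off={"yel":1,"grn":0,"red":-1}
def cen(p,n):return p[:2]+off[n]*.075*np.array([-np.sin(p[2]),np.cos(p[2])])
def res(p):return np.concatenate([np.hypot(*(pts[n]-cen(p,n)).T)-p[3] for n in pts])
r=least_squares(res,[.498,-.036,-.17,.032],loss="cauchy",f_scale=.0007)
print("row",r.x.round(4),"yaw",np.degrees(r.x[2]),"med",np.median(abs(res(r.x))))
for n in pts:
    c=cen(r.x,n);print(n,c.round(4),"own",circ(pts[n],r.x[3])[0].round(4))
# white jar, black jar, holder, caps
k=(v<60)&(s<120);roi2=np.zeros(h.shape,bool);roi2[185:215,268:298]=1
for a,c,b,bb in blobs(k&roi2,60): print("black",a,c,circ(cast(edge(b),.044,K,M))[0].round(4))
ro=np.zeros(h.shape,bool);ro[215:265,105:160]=1
for a,c,b,bb in blobs((v<70)&(s<150)&ro,100): print("holder ring",a,c,circ(cast(edge(b),.012,K,M))[0].round(4))
for n,z,px in (("red",.116,(337.9,229.4)),("yel",.116,(266.1,218)),("grn",.11,(302,224))):print("cap",n,cast(px,z,K,M).round(4))
# tray
g=cv2.medianBlur(cv2.cvtColor(f,cv2.COLOR_BGR2GRAY),5);t=np.zeros(h.shape,bool);t[185:308,383:458]=1
m=cv2.morphologyEx(((g>140)&t).astype(np.uint8),cv2.MORPH_CLOSE,np.ones((7,7)))
b=max(blobs(m,500),key=lambda q:q[0]);P=cast(edge(b[2]),.008,K,M)[:,:2]
R=cv2.minAreaRect((P*1000).astype(np.float32));print("tray",b[1],R)
```

```text
row [ 0.4985 -0.0359 -0.1747  0.0313] yaw -10.012326571292123 med 0.0004359742100763335
red [ 0.4854 -0.1098] own [ 0.4853 -0.1096  0.0313]
grn [ 0.4985 -0.0359] own [ 0.4986 -0.0359  0.0313]
yel [0.5115 0.0379] own [0.5113 0.0379 0.0313]
black 313 [282.3 199.4] [0.5603 0.0019 0.021 ]
holder ring 405 [133.3 240.1] [0.4825 0.3404 0.0432]
cap red [[ 0.4866 -0.1068  0.116 ]]
cap yel [[0.513  0.0356 0.116 ]]
cap grn [[ 0.4997 -0.0361  0.11  ]]
tray [420.5 246.4] ((453.9341735839844, -305.4874572753906), (118.67822265625, 226.67144775390625), 81.82923889160156)
```

>>> {"op": "step_arm", "data": {
  "commands": [
    {"angular": [0,0,7.3]},
    {"angular": [0,0,7.3]},
    {"angular": [0,0,7.3]},
    {"angular": [0,0,7.3]},
    {"offset": [0.014,-0.045,0]},
    {"offset": [0.014,-0.045,0]},
    {"offset": [0.014,-0.045,0]},
    {"offset": [0.014,-0.045,0]},
    {"offset": [0.014,-0.045,0]},
    {"offset": [0.014,-0.045,0]}
  ],
  "fingers": 0.064
}}

```text
invalid input
```

>>> {"op": "step_arm", "data": {
  "commands": [
    {"offset": [0.014,-0.045,0]},
    {"offset": [0.014,-0.045,0]},
    {"offset": [0.014,-0.045,0]},
    {"offset": [0.014,-0.045,0]},
    {"offset": [0.014,-0.045,0]},
    {"offset": [0.014,-0.045,0]},
    {"offset": [0,0,0]},
    {"offset": [0,0,0]}
  ]
}}

```text
invalid input
```

```bash
cat > look.py <<'E'
import sys
from h import *
o=env.get_obs();f=env.grab_frame("wrist")[:,:,::-1].copy();cv2.imwrite(f"pics/{sys.argv[1]}.png",f)
np.savez(f"{sys.argv[1]}.npz",ee_rot=o["ee_rot"],tcp_pos=o["tcp_pos"])
print(np.round(o["time_s"],2),np.round(o["tcp_pos"],4),np.round(o["ee_rot"],3).tolist(),o["finger_gap"])
E
python3 look.py w1
```

```text
0.1 [ 0.2216 -0.637   0.2216] [[0.944, 0.329, -0.001], [0.329, -0.944, 0.002], [-0.0, -0.002, -1.0]] 0.08699585306170286
```

View pics/w1.png

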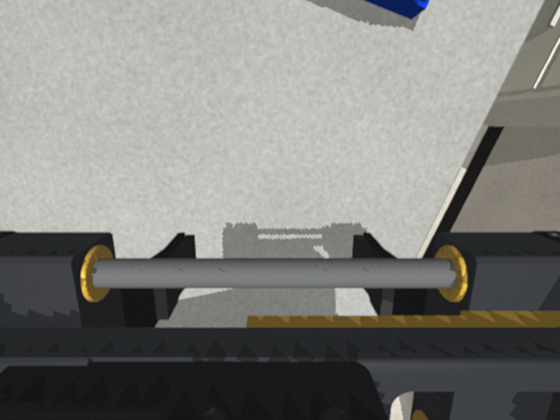

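The move was refused, so both fields are probably needed in each row. The wrist view shows the bin corner at (420,15), with the gripper filling the lower half.

>>> {"op": "step_arm", "data": {
  "commands": [
    {"offset": [0,0,0],"angular": [0,0,7.3]},
    {"offset": [0,0,0],"angular": [0,0,7.3]},
    {"offset": [0,0,0],"angular": [0,0,7.3]},
    {"offset": [0,0,0],"angular": [0,0,7.3]},
    {"offset": [0.014,-0.045,0],"angular": [0,0,0]},
    {"offset": [0.014,-0.045,0],"angular": [0,0,0]},
    {"offset": [0.014,-0.045,0],"angular": [0,0,0]},
    {"offset": [0.014,-0.045,0],"angular": [0,0,0]},
    {"offset": [0.014,-0.045,0],"angular": [0,0,0]},
    {"offset": [0.014,-0.045,0],"angular": [0,0,0]}
  ],
  "fingers": 0.064
}}

```text
time_s: 1.15
tcp_pos: [0.352, -0.3843, 0.2225]
ee_rot: [[0.985, -0.174, 0.0], [-0.174, -0.985, -0.0], [0.0, 0.0, -1.0]]
ft_force: [1.6, 1.2, -0.2]
finger_gap: 0.0642
finger_force: 0.0
```

>>> {"op": "step_arm", "data": {
  "commands": [
    {"offset": [0.0045,-0.0465,0],"angular": [0,0,0]},
    {"offset": [0.0045,-0.0465,0],"angular": [0,0,0]},
    {"offset": [0.0045,-0.0465,0],"angular": [0,0,0]},
    {"offset": [0.0045,-0.0465,0],"angular": [0,0,0]},
    {"offset": [0.0045,-0.0465,0],"angular": [0,0,0]},
    {"offset": [0.0045,-0.0465,0],"angular": [0,0,0]},
    {"offset": [0.0045,-0.0465,0],"angular": [0,0,0]},
    {"offset": [0,0,0],"angular": [0,0,0]},
    {"offset": [0,0,0],"angular": [0,0,0]}
  ]
}}

```text
time_s: 2.05
tcp_pos: [0.4391, -0.0705, 0.2224]
ee_rot: [[0.985, -0.171, -0.0], [-0.171, -0.985, -0.0], [-0.0, 0.0, -1.0]]
ft_force: [-0.8, -0.6, -0.5]
finger_gap: 0.064
finger_force: 0.0
```

```bash
python3 look.py w2
```

```text
2.05 [ 0.4391 -0.0705  0.2224] [[0.985, -0.171, -0.0], [-0.171, -0.985, -0.0], [-0.0, 0.0, -1.0]] 0.06399379662599115
```

View pics/w2.png

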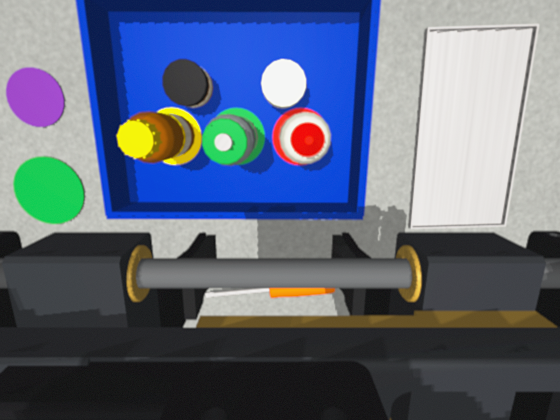

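The wrist view shows the red spout at (308,140), the green cap at (225,140) and the yellow cap at (137,138). The white lid is at (284,82), the black lid at (187,82), and the tray corners run from (428,27) to (508,227). I'll cross-check these against the top view.

Run:
```python
from h import *
o=dict(np.load("w2.npz"));f=cv2.imread("pics/w2.png");K,M=cam("wrist",o);print("cam",M[:3,3].round(3))
h,s,v=cv2.split(cv2.cvtColor(f,cv2.COLOR_BGR2HSV))
def B(m,x0,x1,y0,y1):
    r=np.zeros(h.shape,bool);r[y0:y1,x0:x1]=1;return max(blobs(m&r,20),key=lambda q:q[0])
b=B((s<60)&(v>150),255,312,55,105);print("white",b[1],circ(cast(edge(b[2]),.044,K,M))[0].round(4))
b=B((v<80)&(s<130),160,210,55,106);print("black",b[1],circ(cast(edge(b[2]),.044,K,M))[0].round(4))
b=B(((h<8)|(h>172))&(s>120)&(v>90),290,326,120,158);print("redcap",b[1],cast(b[1],.116,K,M).round(4))
b=B((h>22)&(h<33)&(s>140)&(v>110),115,160,115,162);print("yelcap",b[1],cast(b[1],.116,K,M).round(4))
b=B((h>50)&(h<85)&(s>120)&(v>60),202,246,115,168);print("grncap",b[1],cast((224,141),.112,K,M).round(4))
ys,xs=np.where((((h<8)|(h>172))&(s>120)&(v>90))[95:175,265:340]);hu=cv2.convexHull(np.c_[xs+265,ys+95].astype(np.int32))[:,0];print("reddisc",circ(cast(hu,.006,K,M),.0325))
for n,c in(("red",(.4854,-.1098)),("grn",(.4985,-.0359)),("yel",(.5115,.0379))):print(n,"disc proj",proj([*c,.006],K,M).round(1),"top proj",proj([*c,.114],K,M).round(1))
P=cast([(428,27),(535,27),(508,227),(412,226)],.008,K,M);print("tray",P.round(3).tolist(),P.mean(0).round(4))
```

```text
cam [ 0.507 -0.082  0.385]
white [283.3  82.4] [ 0.5443 -0.0984  0.0225]
black [185.5  82.7] [5.612e-01 1.000e-04 2.200e-02]
redcap [307.3 139.1] [[ 0.489  -0.1076  0.116 ]]
yelcap [138.1 138.4] [[0.514  0.0327 0.116 ]]
grncap [224.2 140.8] [[ 0.4994 -0.0374  0.112 ]]
reddisc (array([ 0.48627929, -0.10997327,  0.0325    ]), np.float64(0.001383793536616367))
red disc proj [[299.9 137.3]] top proj [[310.2 142.8]]
grn disc proj [[236.6 137.1]] top proj [[222.1 142.5]]
yel disc proj [[173.3 136.9]] top proj [[134.  142.3]]
tray [[0.578, -0.264, 0.008], [0.558, -0.379, 0.008], [0.33, -0.353, 0.008], [0.352, -0.233, 0.008]] [ 0.4545 -0.3073  0.008 ]
```

Both views agree within about 2 mm, and the sizes fit: the white jar is 56 mm behind the row and 100 mm from the black jar. I'll pick the red bottle at (0.487,-0.108).

>>> {"op": "step_arm", "data": {
  "commands": [
    {"offset": [0.027,0.0145,0],"angular": [0,0,0]},
    {"offset": [0.027,0.0145,0],"angular": [0,0,0]},
    {"offset": [0,0,0.01],"angular": [0,0,0]},
    {"offset": [0,0,0.04],"angular": [0,0,0]},
    {"offset": [0,0,0.04],"angular": [0,0,0]},
    {"offset": [0,0,0.04],"angular": [0,0,0]},
    {"offset": [0,0,0.023],"angular": [0,0,0]},
    {"offset": [0,0,0.01],"angular": [0,0,0]},
    {"offset": [0,0,0],"angular": [0,0,0]}
  ]
}}

```text
time_s: 3.0
tcp_pos: [0.4858, -0.1099, 0.0584]
ee_rot: [[0.984, -0.175, -0.003], [-0.175, -0.984, 0.0], [-0.003, 0.0, -1.0]]
ft_force: [-0.0, 0.3, 0.2]
finger_gap: 0.064
finger_force: 0.0
```

>>> {"op": "step_arm", "data": {
  "commands": [
    {"offset": [0,0,0],"angular": [0,0,0]},
    {"offset": [0,0,0],"angular": [0,0,0]},
    {"offset": [0,0,0],"angular": [0,0,0]},
    {"offset": [0,0,0],"angular": [0,0,0]},
    {"offset": [0,0,0],"angular": [0,0,0]}
  ],
  "fingers": 0.03
}}

```text
time_s: 3.5
tcp_pos: [0.4884, -0.1092, 0.0608]
ee_rot: [[0.985, -0.174, 0.003], [-0.174, -0.985, -0.001], [0.003, 0.0, -1.0]]
ft_force: [-1.1, 0.7, 6.3]
finger_gap: 0.0475
finger_force: 29.9
```

>>> {"op": "step_arm", "data": {
  "commands": [
    {"offset": [0,0,-0.015],"angular": [0,0,0]},
    {"offset": [0,0,-0.035],"angular": [0,0,0]},
    {"offset": [0,0,-0.04],"angular": [0,0,0]},
    {"offset": [0,0,-0.035],"angular": [0,0,0]},
    {"offset": [0.0125,0.033,0],"angular": [0,0,0]},
    {"offset": [0.0125,0.033,0],"angular": [0,0,0]},
    {"offset": [0.0125,0.033,0],"angular": [0,0,0]},
    {"offset": [0.0125,0.033,0],"angular": [0,0,0]},
    {"offset": [0.0125,0.033,0],"angular": [0,0,0]},
    {"offset": [0.0125,0.033,0],"angular": [0,0,0]}
  ]
}}

```text
time_s: 4.5
tcp_pos: [0.5262, -0.3184, 0.1841]
ee_rot: [[0.985, -0.174, -0.001], [-0.174, -0.985, 0.0], [-0.001, -0.0, -1.0]]
ft_force: [0.3, 0.3, -1.0]
finger_gap: 0.0473
finger_force: 30.0
```

>>> {"op": "step_arm", "data": {
  "commands": [
    {"offset": [0,0,0],"angular": [0,0,0]},
    {"offset": [0,0,0.03],"angular": [0,0,0]},
    {"offset": [0,0,0.035],"angular": [0,0,0]},
    {"offset": [0,0,0.03],"angular": [0,0,0]},
    {"offset": [0,0,0.02],"angular": [0,0,0]},
    {"offset": [0,0,0.007],"angular": [0,0,0]},
    {"offset": [0,0,0],"angular": [0,0,0]}
  ]
}}

```text
time_s: 5.2
tcp_pos: [0.5259, -0.3164, 0.0616]
ee_rot: [[0.985, -0.174, -0.002], [-0.174, -0.985, 0.001], [-0.002, -0.001, -1.0]]
ft_force: [0.2, 0.2, -0.7]
finger_gap: 0.0473
finger_force: 30.0
```

>>> {"op": "step_arm", "data": {
  "commands": [
    {"offset": [0,0,0.003],"angular": [0,0,0]},
    {"offset": [0,0,0.001],"angular": [0,0,0]},
    {"offset": [0,0,0],"angular": [0,0,0]}
  ]
}}

```text
time_s: 5.5
tcp_pos: [0.5272, -0.3174, 0.0595]
ee_rot: [[0.985, -0.174, 0.001], [-0.174, -0.985, -0.001], [0.002, 0.001, -1.0]]
ft_force: [0.6, 0.4, -1.7]
finger_gap: 0.047
finger_force: 30.0
```

>>> {"op": "step_arm", "data": {
  "commands": [
    {"offset": [0,0,0.0015],"angular": [0,0,0]},
    {"offset": [0,0,0],"angular": [0,0,0]}
  ]
}}

```text
time_s: 5.7
tcp_pos: [0.5268, -0.3172, 0.0573]
ee_rot: [[0.985, -0.174, 0.0], [-0.174, -0.985, -0.0], [0.0, 0.0, -1.0]]
ft_force: [-0.8, 0.1, -1.7]
finger_gap: 0.0471
finger_force: 30.0
```

>>> {"op": "step_arm", "data": {
  "commands": [
    {"offset": [0,0,0.0015],"angular": [0,0,0]},
    {"offset": [0,0,0],"angular": [0,0,0]}
  ]
}}

```text
time_s: 5.9
tcp_pos: [0.5272, -0.3173, 0.0569]
ee_rot: [[0.985, -0.174, 0.001], [-0.174, -0.985, -0.001], [0.001, 0.0, -1.0]]
ft_force: [-1.2, 1.7, 5.7]
finger_gap: 0.0473
finger_force: 30.0
```

>>> {"op": "step_arm", "data": {
  "commands": [
    {"offset": [0,0,0],"angular": [0,0,0]},
    {"offset": [0,0,0],"angular": [0,0,0]},
    {"offset": [0,0,0],"angular": [0,0,0]},
    {"offset": [0,0,-0.02],"angular": [0,0,0]},
    {"offset": [0,0,-0.04],"angular": [0,0,0]},
    {"offset": [0,0,-0.045],"angular": [0,0,0]},
    {"offset": [0,0,-0.024],"angular": [0,0,0]}
  ],
  "fingers": 0.064
}}

```text
time_s: 6.6
tcp_pos: [0.5283, -0.3179, 0.1884]
ee_rot: [[0.985, -0.174, 0.005], [-0.174, -0.985, -0.003], [0.005, 0.002, -1.0]]
ft_force: [0.4, -1.2, 0.3]
finger_gap: 0.0642
finger_force: 0.0
```

>>> {"op": "step_arm", "data": {
  "commands": [
    {"offset": [-0.0127,-0.0453,0],"angular": [0,0,0]},
    {"offset": [-0.0127,-0.0453,0],"angular": [0,0,0]},
    {"offset": [-0.0127,-0.0453,0],"angular": [0,0,0]},
    {"offset": [-0.0127,-0.0453,0],"angular": [0,0,0]},
    {"offset": [-0.0127,-0.0453,0],"angular": [0,0,0]},
    {"offset": [-0.0127,-0.0453,0],"angular": [0,0,0]},
    {"offset": [0,0,0],"angular": [0,0,0]},
    {"offset": [0,0,0],"angular": [0,0,0]}
  ]
}}

```text
time_s: 7.4
tcp_pos: [0.4989, -0.0352, 0.1847]
ee_rot: [[0.985, -0.171, 0.0], [-0.171, -0.985, -0.0], [0.0, 0.0, -1.0]]
ft_force: [0.1, -0.8, 0.1]
finger_gap: 0.0641
finger_force: 0.0
```

Run:
```python
from h import *
o=env.get_obs();print(o["tcp_pos"])
f=env.grab_frame("top");cv2.imwrite("pics/top1.png",f[:,:,::-1])
f=env.grab_frame("side");cv2.imwrite("pics/side1.png",cv2.resize(f[140:300,180:440,::-1],None,fx=3,fy=3))
```

```text
[ 0.4989321  -0.03519228  0.18468055]
```

View pics/side1.png

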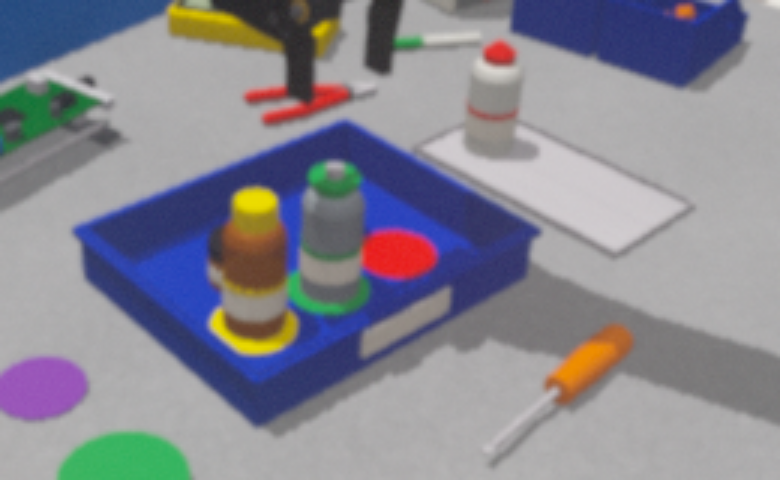

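The red bottle stands upright on the tray, at crop pixel (495,105), and the red disc is now bare. Green is next.

>>> {"op": "step_arm", "data": {
  "commands": [
    {"offset": [0,0,0.03],"angular": [0,0,0]},
    {"offset": [0,0,0.04],"angular": [0,0,0]},
    {"offset": [0,0,0.035],"angular": [0,0,0]},
    {"offset": [0,0,0.015],"angular": [0,0,0]},
    {"offset": [0,0,0.005],"angular": [0,0,0]},
    {"offset": [0,0,0],"angular": [0,0,0]}
  ]
}}

```text
time_s: 8.1
tcp_pos: [0.4989, -0.0375, 0.0591]
ee_rot: [[0.984, -0.176, -0.001], [-0.176, -0.984, -0.0], [-0.001, 0.0, -1.0]]
ft_force: [0.0, -0.2, 0.3]
finger_gap: 0.0641
finger_force: 0.0
```

>>> {"op": "step_arm", "data": {
  "commands": [
    {"offset": [0,0,0],"angular": [0,0,0]},
    {"offset": [0,0,0],"angular": [0,0,0]},
    {"offset": [0,0,0],"angular": [0,0,0]},
    {"offset": [0,0,0],"angular": [0,0,0]},
    {"offset": [0,0,0],"angular": [0,0,0]}
  ],
  "fingers": 0.03
}}

```text
time_s: 8.6
tcp_pos: [0.4997, -0.0366, 0.0605]
ee_rot: [[0.985, -0.174, 0.002], [-0.174, -0.985, -0.001], [0.002, 0.0, -1.0]]
ft_force: [-0.8, -1.3, 5.9]
finger_gap: 0.0476
finger_force: 30.0
```

>>> {"op": "step_arm", "data": {
  "commands": [
    {"offset": [0,0,-0.015],"angular": [0,0,0]},
    {"offset": [0,0,-0.035],"angular": [0,0,0]},
    {"offset": [0,0,-0.04],"angular": [0,0,0]},
    {"offset": [0,0,-0.035],"angular": [0,0,0]},
    {"offset": [0.0005,0.0457,0],"angular": [0,0,0]},
    {"offset": [0.0005,0.0457,0],"angular": [0,0,0]},
    {"offset": [0.0005,0.0457,0],"angular": [0,0,0]},
    {"offset": [0.0005,0.0457,0],"angular": [0,0,0]},
    {"offset": [0.0005,0.0457,0],"angular": [0,0,0]},
    {"offset": [0.0005,0.0457,0],"angular": [0,0,0]}
  ]
}}

```text
time_s: 9.6
tcp_pos: [0.4533, -0.3081, 0.1842]
ee_rot: [[0.985, -0.174, -0.001], [-0.174, -0.985, 0.001], [-0.001, -0.0, -1.0]]
ft_force: [0.7, -0.6, -1.8]
finger_gap: 0.0472
finger_force: 30.0
```

>>> {"op": "step_arm", "data": {
  "commands": [
    {"offset": [0,0,0],"angular": [0,0,0]},
    {"offset": [0,0,0.03],"angular": [0,0,0]},
    {"offset": [0,0,0.035],"angular": [0,0,0]},
    {"offset": [0,0,0.03],"angular": [0,0,0]},
    {"offset": [0,0,0.02],"angular": [0,0,0]},
    {"offset": [0,0,0.009],"angular": [0,0,0]},
    {"offset": [0,0,0.003],"angular": [0,0,0]},
    {"offset": [0,0,0.001],"angular": [0,0,0]},
    {"offset": [0,0,0],"angular": [0,0,0]}
  ]
}}

```text
time_s: 10.5
tcp_pos: [0.455, -0.3071, 0.0575]
ee_rot: [[0.985, -0.174, 0.002], [-0.174, -0.985, -0.001], [0.002, 0.001, -1.0]]
ft_force: [-1.6, -1.1, -2.2]
finger_gap: 0.0476
finger_force: 30.0
```

>>> {"op": "step_arm", "data": {
  "commands": [
    {"offset": [0,0,0.0015],"angular": [0,0,0]},
    {"offset": [0,0,0],"angular": [0,0,0]}
  ]
}}

```text
time_s: 10.7
tcp_pos: [0.4552, -0.3074, 0.0565]
ee_rot: [[0.985, -0.174, 0.002], [-0.174, -0.985, -0.001], [0.003, 0.001, -1.0]]
ft_force: [-0.7, -0.2, 5.5]
finger_gap: 0.0475
finger_force: 30.0
```

>>> {"op": "step_arm", "data": {
  "commands": [
    {"offset": [0,0,0],"angular": [0,0,0]},
    {"offset": [0,0,0],"angular": [0,0,0]},
    {"offset": [0,0,0],"angular": [0,0,0]},
    {"offset": [0,0,-0.02],"angular": [0,0,0]},
    {"offset": [0,0,-0.04],"angular": [0,0,0]},
    {"offset": [0,0,-0.045],"angular": [0,0,0]},
    {"offset": [0,0,-0.0245],"angular": [0,0,0]}
  ],
  "fingers": 0.064
}}

```text
time_s: 11.4
tcp_pos: [0.4555, -0.3075, 0.188]
ee_rot: [[0.985, -0.174, 0.004], [-0.174, -0.985, -0.002], [0.005, 0.002, -1.0]]
ft_force: [0.2, -0.4, -0.1]
finger_gap: 0.0642
finger_force: 0.0
```

>>> {"op": "step_arm", "data": {
  "commands": [
    {"offset": [-0.0002,-0.0434,0],"angular": [0,0,0]},
    {"offset": [-0.0002,-0.0434,0],"angular": [0,0,0]},
    {"offset": [-0.0002,-0.0434,0],"angular": [0,0,0]},
    {"offset": [-0.0002,-0.0434,0],"angular": [0,0,0]},
    {"offset": [-0.0002,-0.0434,0],"angular": [0,0,0]},
    {"offset": [-0.0002,-0.0434,0],"angular": [0,0,0]},
    {"offset": [-0.0002,-0.0434,0],"angular": [0,0,0]},
    {"offset": [-0.0002,-0.0434,0],"angular": [0,0,0]},
    {"offset": [0,0,0],"angular": [0,0,0]},
    {"offset": [0,0,0],"angular": [0,0,0]}
  ]
}}

```text
time_s: 12.4
tcp_pos: [0.5128, 0.0363, 0.1843]
ee_rot: [[0.985, -0.171, -0.001], [-0.171, -0.985, -0.0], [-0.0, 0.0, -1.0]]
ft_force: [0.0, -0.3, 0.3]
finger_gap: 0.0639
finger_force: 0.0
```

>>> {"op": "step_arm", "data": {
  "commands": [
    {"offset": [0,0,0.03],"angular": [0,0,0]},
    {"offset": [0,0,0.04],"angular": [0,0,0]},
    {"offset": [0,0,0.035],"angular": [0,0,0]},
    {"offset": [0,0,0.015],"angular": [0,0,0]},
    {"offset": [0,0,0.005],"angular": [0,0,0]},
    {"offset": [0,0,0],"angular": [0,0,0]}
  ]
}}

```text
time_s: 13.0
tcp_pos: [0.5128, 0.0339, 0.0591]
ee_rot: [[0.984, -0.176, -0.001], [-0.176, -0.984, -0.001], [-0.001, 0.001, -1.0]]
ft_force: [0.2, 0.3, 0.1]
finger_gap: 0.064
finger_force: 0.0
```

>>> {"op": "step_arm", "data": {
  "commands": [
    {"offset": [0,0,0],"angular": [0,0,0]},
    {"offset": [0,0,0],"angular": [0,0,0]},
    {"offset": [0,0,0],"angular": [0,0,0]},
    {"offset": [0,0,0],"angular": [0,0,0]},
    {"offset": [0,0,0],"angular": [0,0,0]}
  ],
  "fingers": 0.03
}}

```text
time_s: 13.5
tcp_pos: [0.5138, 0.0354, 0.0605]
ee_rot: [[0.985, -0.174, 0.002], [-0.174, -0.985, -0.0], [0.002, -0.0, -1.0]]
ft_force: [-0.5, 0.1, 6.2]
finger_gap: 0.0476
finger_force: 30.0
```

>>> {"op": "step_arm", "data": {
  "commands": [
    {"offset": [0,0,-0.015],"angular": [0,0,0]},
    {"offset": [0,0,-0.035],"angular": [0,0,0]},
    {"offset": [0,0,-0.04],"angular": [0,0,0]},
    {"offset": [0,0,-0.035],"angular": [0,0,0]},
    {"offset": [-0.0088,0.0438,0],"angular": [0,0,0]},
    {"offset": [-0.0088,0.0438,0],"angular": [0,0,0]},
    {"offset": [-0.0088,0.0438,0],"angular": [0,0,0]},
    {"offset": [-0.0088,0.0438,0],"angular": [0,0,0]},
    {"offset": [-0.0088,0.0438,0],"angular": [0,0,0]},
    {"offset": [-0.0088,0.0438,0],"angular": [0,0,0]}
  ]
}}

```text
time_s: 14.5
tcp_pos: [0.4139, -0.2155, 0.1843]
ee_rot: [[0.985, -0.174, -0.0], [-0.174, -0.985, 0.0], [-0.0, -0.0, -1.0]]
ft_force: [0.0, -0.1, -1.3]
finger_gap: 0.0475
finger_force: 30.0
```

>>> {"op": "step_arm", "data": {
  "commands": [
    {"offset": [-0.0088,0.0438,0],"angular": [0,0,0]},
    {"offset": [-0.0088,0.0438,0],"angular": [0,0,0]},
    {"offset": [0,0,0],"angular": [0,0,0]},
    {"offset": [0,0,0.03],"angular": [0,0,0]},
    {"offset": [0,0,0.035],"angular": [0,0,0]},
    {"offset": [0,0,0.03],"angular": [0,0,0]},
    {"offset": [0,0,0.02],"angular": [0,0,0]},
    {"offset": [0,0,0.009],"angular": [0,0,0]},
    {"offset": [0,0,0.003],"angular": [0,0,0]},
    {"offset": [0,0,0.001],"angular": [0,0,0]}
  ]
}}

```text
time_s: 15.5
tcp_pos: [0.3832, -0.2974, 0.0569]
ee_rot: [[0.985, -0.174, 0.001], [-0.174, -0.985, -0.0], [0.001, 0.0, -1.0]]
ft_force: [1.0, 0.1, -1.6]
finger_gap: 0.0473
finger_force: 30.0
```

>>> {"op": "step_arm", "data": {
  "commands": [
    {"offset": [0,0,0.0008],"angular": [0,0,0]},
    {"offset": [0,0,0],"angular": [0,0,0]}
  ]
}}

```text
time_s: 15.7
tcp_pos: [0.3833, -0.2978, 0.0566]
ee_rot: [[0.985, -0.174, 0.002], [-0.174, -0.985, -0.001], [0.002, 0.001, -1.0]]
ft_force: [-0.5, -0.5, -1.8]
finger_gap: 0.0474
finger_force: 30.0
```

>>> {"op": "step_arm", "data": {
  "commands": [
    {"offset": [0,0,0.001],"angular": [0,0,0]},
    {"offset": [0,0,0],"angular": [0,0,0]}
  ]
}}

```text
time_s: 15.9
tcp_pos: [0.3834, -0.2979, 0.0565]
ee_rot: [[0.985, -0.174, 0.001], [-0.174, -0.985, -0.001], [0.002, 0.001, -1.0]]
ft_force: [-1.5, 1.4, 8.3]
finger_gap: 0.0473
finger_force: 30.0
```

>>> {"op": "step_arm", "data": {
  "commands": [
    {"offset": [0,0,0],"angular": [0,0,0]},
    {"offset": [0,0,0],"angular": [0,0,0]},
    {"offset": [0,0,0],"angular": [0,0,0]},
    {"offset": [0,0,-0.02],"angular": [0,0,0]},
    {"offset": [0,0,-0.04],"angular": [0,0,0]},
    {"offset": [0,0,-0.045],"angular": [0,0,0]},
    {"offset": [0,0,-0.025],"angular": [0,0,0]}
  ],
  "fingers": 0.064
}}

```text
time_s: 16.6
tcp_pos: [0.384, -0.2982, 0.1881]
ee_rot: [[0.985, -0.174, 0.004], [-0.174, -0.985, -0.003], [0.004, 0.002, -1.0]]
ft_force: [0.8, -0.4, 0.3]
finger_gap: 0.0641
finger_force: 0.0
```

>>> {"op": "step_arm", "data": {
  "commands": [
    {"offset": [0.0248,-0.0448,0],"angular": [0,0,0]},
    {"offset": [0.0248,-0.0448,0],"angular": [0,0,0]},
    {"offset": [0.0248,-0.0448,0],"angular": [0,0,0]},
    {"offset": [0.0248,-0.0448,0],"angular": [0,0,0]},
    {"offset": [0.0248,-0.0448,0],"angular": [0,0,0]},
    {"offset": [0,0,0],"angular": [0,0,0]},
    {"offset": [0,0,0],"angular": [0,0,0]}
  ],
  "fingers": 0.08
}}

```text
time_s: 17.3
tcp_pos: [0.5403, -0.1019, 0.1844]
ee_rot: [[0.985, -0.171, -0.001], [-0.171, -0.985, 0.0], [-0.001, -0.0, -1.0]]
ft_force: [-0.5, -0.7, -1.0]
finger_gap: 0.0802
finger_force: 0.0
```

```bash
python3 look.py w3
python3 - <<'E'
from h import *
f=env.grab_frame("top")[:,:,::-1].copy();cv2.imwrite("pics/top2.png",f);K,M=cam("top")
h,s,v=cv2.split(cv2.cvtColor(f,cv2.COLOR_BGR2HSV))
roi=np.zeros(h.shape,bool);roi[190:275,235:370]=1
for n,m in {"red":((h<8)|(h>172))&(s>130)&(v>90),"yel":(h>22)&(h<33)&(s>140)&(v>110),"grn":(h>50)&(h<80)&(s>120)&(v>60)}.items():
    for a,c,b,bb in blobs(m&roi,60):x,e=circ(cast(edge(b),.006,K,M));print(n,a,c,x.round(4),round(e,4))
s_=env.grab_frame("side")[:,:,::-1];cv2.imwrite("pics/c2.png",np.hstack([cv2.resize(f[140:320,230:470],(640,480)),]))
cv2.imwrite("pics/side2.png",cv2.resize(s_[140:300,180:440],None,fx=3,fy=3))
E
```

```text
17.3 [ 0.5403 -0.1019  0.1844] [[0.985, -0.171, -0.001], [-0.171, -0.985, 0.0], [-0.001, -0.0, -1.0]] 0.08020539545036517
red 635 [332.7 233.4] [ 0.4853 -0.1098  0.031 ] 0.0006
yel 637 [267.  223.5] [0.5115 0.0378 0.0313] 0.0006
grn 636 [299.7 228.4] [ 0.4984 -0.0359  0.0311] 0.0006
```

View pics/side2.png

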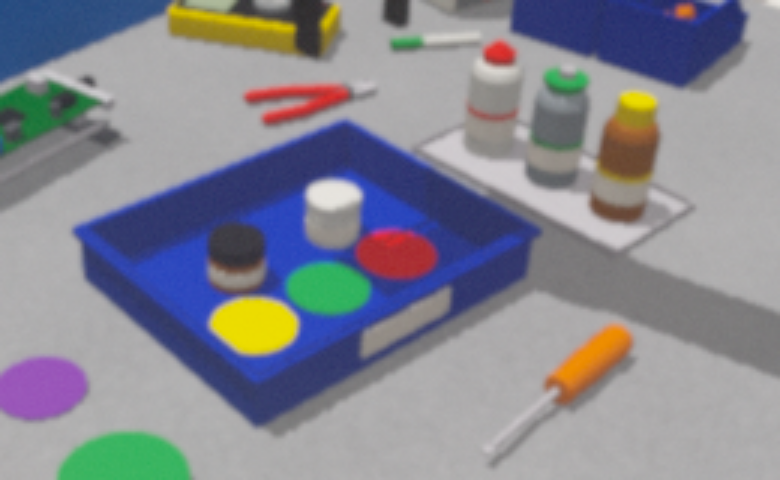

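All three bottles stand upright on the tray and both jars are undisturbed. The bare discs confirm the fitted centres. Next I pick the white jar at (0.5443,-0.0983).

>>> {"op": "step_arm", "data": {
  "commands": [
    {"offset": [0.0035,-0.004,0],"angular": [0,0,0]},
    {"offset": [0,0,0.04],"angular": [0,0,0]},
    {"offset": [0,0,0.04],"angular": [0,0,0]},
    {"offset": [0,0,0.04],"angular": [0,0,0]},
    {"offset": [0,0,0.03],"angular": [0,0,0]},
    {"offset": [0,0,0.015],"angular": [0,0,0]},
    {"offset": [0,0,0.007],"angular": [0,0,0]},
    {"offset": [0,0,0],"angular": [0,0,0]}
  ]
}}

```text
time_s: 18.25
tcp_pos: [0.5444, -0.1001, 0.0128]
ee_rot: [[0.985, -0.175, 0.0], [-0.175, -0.985, -0.0], [0.0, 0.0, -1.0]]
ft_force: [0.1, -0.1, -0.3]
finger_gap: 0.08
finger_force: 0.0
```

>>> {"op": "step_arm", "data": {
  "commands": [
    {"offset": [0,0,0],"angular": [0,0,0]},
    {"offset": [0,0,0],"angular": [0,0,0]},
    {"offset": [0,0,0],"angular": [0,0,0]},
    {"offset": [0,0,0],"angular": [0,0,0]},
    {"offset": [0,0,0],"angular": [0,0,0]},
    {"offset": [0,0,0],"angular": [0,0,0]}
  ],
  "fingers": 0.03
}}

```text
time_s: 18.85
tcp_pos: [0.5444, -0.0996, 0.0131]
ee_rot: [[0.985, -0.174, 0.001], [-0.174, -0.985, 0.0], [0.001, -0.0, -1.0]]
ft_force: [-0.9, 0.3, 2.7]
finger_gap: 0.0449
finger_force: 30.0
```

>>> {"op": "step_arm", "data": {
  "commands": [
    {"offset": [0,0,-0.015],"angular": [0,0,0]},
    {"offset": [0,0,-0.035],"angular": [0,0,0]},
    {"offset": [0,0,-0.04],"angular": [0,0,0]},
    {"offset": [0,0,-0.03],"angular": [0,0,0]},
    {"offset": [-0.021,-0.047,0],"angular": [0,0,0]},
    {"offset": [-0.021,-0.047,0],"angular": [0,0,0]},
    {"offset": [-0.021,-0.047,0],"angular": [0,0,0]},
    {"offset": [-0.021,-0.047,0],"angular": [0,0,0]},
    {"offset": [-0.021,-0.047,0],"angular": [0,0,0]},
    {"offset": [-0.021,-0.047,0],"angular": [0,0,0]}
  ]
}}

```text
time_s: 19.85
tcp_pos: [0.4705, 0.1928, 0.1337]
ee_rot: [[0.985, -0.174, 0.001], [-0.174, -0.985, -0.0], [0.001, 0.0, -1.0]]
ft_force: [1.4, 0.8, -1.5]
finger_gap: 0.0454
finger_force: 30.0
```

>>> {"op": "step_arm", "data": {
  "commands": [
    {"offset": [-0.021,-0.047,0],"angular": [0,0,0]},
    {"offset": [-0.021,-0.047,0],"angular": [0,0,0]},
    {"offset": [-0.021,-0.047,0],"angular": [0,0,0]},
    {"offset": [0,0,0],"angular": [0,0,0]},
    {"offset": [0,0,0],"angular": [0,0,0]},
    {"offset": [0,0,0],"angular": [0,0,0]}
  ]
}}

```text
time_s: 20.45
tcp_pos: [0.4353, 0.3352, 0.1328]
ee_rot: [[0.984, -0.176, 0.0], [-0.176, -0.984, -0.001], [0.0, 0.001, -1.0]]
ft_force: [0.6, -0.5, -2.4]
finger_gap: 0.0452
finger_force: 30.0
```

```bash
python3 look.py w4
python3 - <<'E'
from h import *
o=dict(np.load("w4.npz"));f=cv2.imread("pics/w4.png");K,M=cam("wrist",o)
h,s,v=cv2.split(cv2.cvtColor(f,cv2.COLOR_BGR2HSV))
print("expect px",proj([.4825,.340,.01],K,M))
for a,c,b,bb in blobs((h>8)&(h<20)&(s>150)&(v>110),300):print("or",a,c,bb,circ(cast(edge(b),.006,K,M))[0].round(4))
E
```

```text
20.45 [0.4353 0.3352 0.1328] [[0.984, -0.176, 0.0], [-0.176, -0.984, -0.001], [0.0, 0.001, -1.0]] 0.0452338596919498
expect px [[259.44963298 149.56639257]]
or 340 [255.5 147.1] [220 109  74  76] [0.4842 0.3429 0.0334]
```

View pics/w4.png

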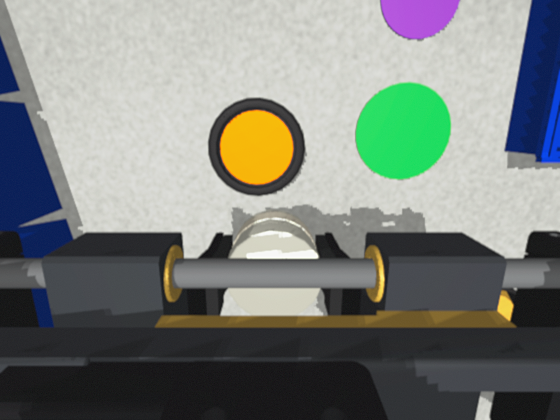

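The holder's orange floor is centred at (256,147), which is world (0.484,0.342). The jar hangs upright between the fingers. Lowering it now.

>>> {"op": "step_arm", "data": {
  "commands": [
    {"offset": [0.0234,-0.0076,0],"angular": [0,0,0]},
    {"offset": [0.0234,-0.0076,0],"angular": [0,0,0]},
    {"offset": [0,0,0],"angular": [0,0,0]},
    {"offset": [0,0,0.03],"angular": [0,0,0]},
    {"offset": [0,0,0.035],"angular": [0,0,0]},
    {"offset": [0,0,0.03],"angular": [0,0,0]},
    {"offset": [0,0,0.015],"angular": [0,0,0]},
    {"offset": [0,0,0.005],"angular": [0,0,0]},
    {"offset": [0,0,0],"angular": [0,0,0]}
  ]
}}

```text
time_s: 21.4
tcp_pos: [0.4839, 0.3432, 0.0179]
ee_rot: [[0.985, -0.175, -0.0], [-0.175, -0.985, -0.0], [-0.0, 0.0, -1.0]]
ft_force: [0.1, 0.0, -1.1]
finger_gap: 0.0451
finger_force: 30.0
```

>>> {"op": "step_arm", "data": {
  "commands": [
    {"offset": [0,0,0.0015],"angular": [0,0,0]},
    {"offset": [0,0,0],"angular": [0,0,0]}
  ]
}}

```text
time_s: 21.6
tcp_pos: [0.4844, 0.3441, 0.0175]
ee_rot: [[0.985, -0.174, 0.002], [-0.174, -0.985, 0.001], [0.002, -0.002, -1.0]]
ft_force: [-0.5, 0.1, -1.7]
finger_gap: 0.045
finger_force: 30.0
```

>>> {"op": "step_arm", "data": {
  "commands": [
    {"offset": [0,0,0.0015],"angular": [0,0,0]},
    {"offset": [0,0,0],"angular": [0,0,0]}
  ]
}}

```text
time_s: 21.8
tcp_pos: [0.4838, 0.3437, 0.0152]
ee_rot: [[0.985, -0.174, 0.001], [-0.174, -0.985, 0.0], [0.001, -0.0, -1.0]]
ft_force: [-0.1, -0.4, -0.7]
finger_gap: 0.0455
finger_force: 30.0
```

>>> {"op": "step_arm", "data": {
  "commands": [
    {"offset": [0,0,0.0006],"angular": [0,0,0]},
    {"offset": [0,0,0],"angular": [0,0,0]}
  ]
}}

```text
time_s: 22.0
tcp_pos: [0.4838, 0.3437, 0.0152]
ee_rot: [[0.985, -0.174, 0.001], [-0.174, -0.985, -0.0], [0.001, -0.0, -1.0]]
ft_force: [-1.4, -1.7, 5.4]
finger_gap: 0.0455
finger_force: 30.0
```

>>> {"op": "step_arm", "data": {
  "commands": [
    {"offset": [0,0,0],"angular": [0,0,0]},
    {"offset": [0,0,0],"angular": [0,0,0]},
    {"offset": [0,0,0],"angular": [0,0,0]},
    {"offset": [0,0,-0.02],"angular": [0,0,0]},
    {"offset": [0,0,-0.05],"angular": [0,0,0]},
    {"offset": [0,0,-0.05],"angular": [0,0,0]},
    {"offset": [0,0,-0.05],"angular": [0,0,0]}
  ],
  "fingers": 0.064
}}

```text
time_s: 22.7
tcp_pos: [0.4833, 0.3434, 0.1857]
ee_rot: [[0.985, -0.174, -0.001], [-0.174, -0.985, -0.0], [-0.0, 0.0, -1.0]]
ft_force: [1.0, 0.4, 0.1]
finger_gap: 0.0638
finger_force: 0.0
```

>>> {"op": "step_arm", "data": {
  "commands": [
    {"offset": [0.008,0.04635,0],"angular": [0,0,0]},
    {"offset": [0.008,0.04635,0],"angular": [0,0,0]},
    {"offset": [0.008,0.04635,0],"angular": [0,0,0]},
    {"offset": [0.008,0.04635,0],"angular": [0,0,0]},
    {"offset": [0.008,0.04635,0],"angular": [0,0,0]},
    {"offset": [0.008,0.04635,0],"angular": [0,0,0]},
    {"offset": [0.008,0.04635,0],"angular": [0,0,0]}
  ]
}}

```text
time_s: 23.4
tcp_pos: [0.482, 0.0125, 0.1843]
ee_rot: [[0.985, -0.174, 0.001], [-0.174, -0.985, -0.0], [0.001, -0.0, -1.0]]
ft_force: [0.1, 0.7, 0.0]
finger_gap: 0.0643
finger_force: 0.0
```

Run:
```python
from h import *
print(env.get_obs()["tcp_pos"])
f=env.grab_frame("top")[:,:,::-1].copy();cv2.imwrite("pics/top3.png",f);K,M=cam("top")
h,s,v=cv2.split(cv2.cvtColor(f,cv2.COLOR_BGR2HSV))
roi=np.zeros(h.shape,bool);roi[210:270,100:165]=1
for a,c,b,bb in blobs((s<60)&(v>170)&roi,60):print("lid",a,c,bb,circ(cast(edge(b),.046,K,M))[0].round(4))
for a,c,b,bb in blobs((v<70)&(s<150)&roi,100): print("ring",a,c,bb,circ(cast(edge(b),.013,K,M))[0].round(4))
s_=env.grab_frame("side")[:,:,::-1]
cv2.imwrite("pics/c3.png",np.hstack([cv2.resize(f[200:280,90:170],(400,400)),cv2.resize(s_[280:380,110:210],(400,400))]))
```

```text
[0.48200482 0.01249024 0.18432874]
lid 327 [125.4 238.4] [116 228  20  21] [0.4832 0.3441 0.0212]
ring 377 [134.8 240.1] [114 220  39  40] [0.4831 0.3413 0.0406]
```

View pics/c3.png

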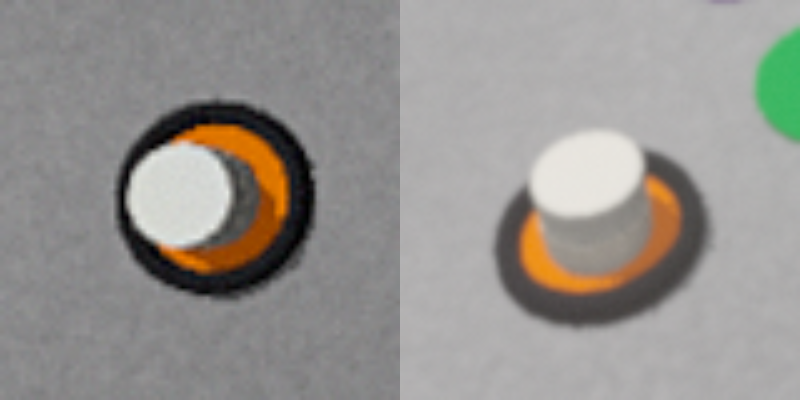

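The jar stands upright on the orange floor, about 3 mm from the holder's centre. Now I return the bottles, yellow first.

>>> {"op": "step_arm", "data": {
  "commands": [
    {"offset": [-0.0062,0.0461,0],"angular": [0,0,0]},
    {"offset": [-0.0062,0.0461,0],"angular": [0,0,0]},
    {"offset": [-0.0062,0.0461,0],"angular": [0,0,0]},
    {"offset": [-0.0062,0.0461,0],"angular": [0,0,0]},
    {"offset": [-0.0062,0.0461,0],"angular": [0,0,0]},
    {"offset": [-0.0062,0.0461,0],"angular": [0,0,0]},
    {"offset": [-0.0062,0.0461,0],"angular": [0,0,0]},
    {"offset": [0,0,0],"angular": [0,0,0]},
    {"offset": [0,0,0],"angular": [0,0,0]}
  ]
}}

```text
time_s: 24.4
tcp_pos: [0.3833, -0.2962, 0.184]
ee_rot: [[0.984, -0.176, -0.0], [-0.176, -0.984, 0.0], [-0.0, -0.0, -1.0]]
ft_force: [1.1, 0.7, 0.3]
finger_gap: 0.0638
finger_force: 0.0
```

>>> {"op": "step_arm", "data": {
  "commands": [
    {"offset": [0,0,0.03],"angular": [0,0,0]},
    {"offset": [0,0,0.04],"angular": [0,0,0]},
    {"offset": [0,0,0.035],"angular": [0,0,0]},
    {"offset": [0,0,0.015],"angular": [0,0,0]},
    {"offset": [0,0,0.006],"angular": [0,0,0]},
    {"offset": [0,0,0],"angular": [0,0,0]}
  ]
}}

```text
time_s: 25.0
tcp_pos: [0.384, -0.2943, 0.0577]
ee_rot: [[0.985, -0.171, -0.001], [-0.171, -0.985, 0.001], [-0.001, -0.001, -1.0]]
ft_force: [-0.2, -0.7, 0.5]
finger_gap: 0.0638
finger_force: 0.0
```

>>> {"op": "step_arm", "data": {
  "commands": [
    {"offset": [0,0,0],"angular": [0,0,0]},
    {"offset": [0,0,0],"angular": [0,0,0]},
    {"offset": [0,0,0],"angular": [0,0,0]},
    {"offset": [0,0,0],"angular": [0,0,0]},
    {"offset": [0,0,0],"angular": [0,0,0]}
  ],
  "fingers": 0.03
}}

```text
time_s: 25.5
tcp_pos: [0.3842, -0.2966, 0.0591]
ee_rot: [[0.985, -0.174, 0.002], [-0.174, -0.985, -0.001], [0.002, 0.001, -1.0]]
ft_force: [0.1, 0.3, 6.3]
finger_gap: 0.0473
finger_force: 29.9
```

>>> {"op": "step_arm", "data": {
  "commands": [
    {"offset": [0,0,-0.015],"angular": [0,0,0]},
    {"offset": [0,0,-0.035],"angular": [0,0,0]},
    {"offset": [0,0,-0.04],"angular": [0,0,0]},
    {"offset": [0,0,-0.035],"angular": [0,0,0]},
    {"offset": [0.00845,-0.044,0],"angular": [0,0,0]},
    {"offset": [0.00845,-0.044,0],"angular": [0,0,0]},
    {"offset": [0.00845,-0.044,0],"angular": [0,0,0]},
    {"offset": [0.00845,-0.044,0],"angular": [0,0,0]},
    {"offset": [0.00845,-0.044,0],"angular": [0,0,0]},
    {"offset": [0.00845,-0.044,0],"angular": [0,0,0]}
  ]
}}

```text
time_s: 26.5
tcp_pos: [0.4789, -0.043, 0.1828]
ee_rot: [[0.985, -0.174, -0.001], [-0.174, -0.985, -0.0], [-0.001, 0.0, -1.0]]
ft_force: [1.0, 0.1, -0.9]
finger_gap: 0.0471
finger_force: 29.9
```

>>> {"op": "step_arm", "data": {
  "commands": [
    {"offset": [0.00845,-0.044,0],"angular": [0,0,0]},
    {"offset": [0.00845,-0.044,0],"angular": [0,0,0]},
    {"offset": [0,0,0],"angular": [0,0,0]},
    {"offset": [0,0,0.03],"angular": [0,0,0]},
    {"offset": [0,0,0.035],"angular": [0,0,0]},
    {"offset": [0,0,0.03],"angular": [0,0,0]},
    {"offset": [0,0,0.015],"angular": [0,0,0]},
    {"offset": [0,0,0.005],"angular": [0,0,0]},
    {"offset": [0,0,0.002],"angular": [0,0,0]},
    {"offset": [0,0,0],"angular": [0,0,0]}
  ]
}}

```text
time_s: 27.5
tcp_pos: [0.5116, 0.0389, 0.0666]
ee_rot: [[0.985, -0.174, 0.001], [-0.174, -0.985, -0.0], [0.001, -0.0, -1.0]]
ft_force: [0.4, 0.7, -1.2]
finger_gap: 0.0471
finger_force: 29.9
```

>>> {"op": "step_arm", "data": {
  "commands": [
    {"offset": [0,0,0.002],"angular": [0,0,0]},
    {"offset": [0,0,0.001],"angular": [0,0,0]},
    {"offset": [0,0,0],"angular": [0,0,0]}
  ]
}}

```text
time_s: 27.8
tcp_pos: [0.5114, 0.039, 0.0635]
ee_rot: [[0.985, -0.174, 0.001], [-0.174, -0.985, -0.0], [0.001, -0.0, -1.0]]
ft_force: [-0.3, 0.5, -1.6]
finger_gap: 0.0472
finger_force: 29.9
```

>>> {"op": "step_arm", "data": {
  "commands": [
    {"offset": [0,0,0.001],"angular": [0,0,0]},
    {"offset": [0,0,0],"angular": [0,0,0]}
  ]
}}

```text
time_s: 28.0
tcp_pos: [0.5118, 0.0389, 0.0631]
ee_rot: [[0.985, -0.174, 0.001], [-0.174, -0.985, -0.0], [0.001, -0.0, -1.0]]
ft_force: [-1.1, -0.3, 5.8]
finger_gap: 0.0471
finger_force: 29.9
```

>>> {"op": "step_arm", "data": {
  "commands": [
    {"offset": [0,0,0],"angular": [0,0,0]},
    {"offset": [0,0,0],"angular": [0,0,0]},
    {"offset": [0,0,0],"angular": [0,0,0]},
    {"offset": [0,0,-0.02],"angular": [0,0,0]},
    {"offset": [0,0,-0.04],"angular": [0,0,0]},
    {"offset": [0,0,-0.04],"angular": [0,0,0]},
    {"offset": [0,0,-0.022],"angular": [0,0,0]}
  ],
  "fingers": 0.064
}}

```text
time_s: 28.7
tcp_pos: [0.5126, 0.0393, 0.1873]
ee_rot: [[0.985, -0.174, 0.005], [-0.174, -0.985, 0.001], [0.004, -0.001, -1.0]]
ft_force: [0.4, 0.3, -0.3]
finger_gap: 0.064
finger_force: 0.0
```

>>> {"op": "step_arm", "data": {
  "commands": [
    {"offset": [0.0006,0.0438,0],"angular": [0,0,0]},
    {"offset": [0.0006,0.0438,0],"angular": [0,0,0]},
    {"offset": [0.0006,0.0438,0],"angular": [0,0,0]},
    {"offset": [0.0006,0.0438,0],"angular": [0,0,0]},
    {"offset": [0.0006,0.0438,0],"angular": [0,0,0]},
    {"offset": [0.0006,0.0438,0],"angular": [0,0,0]},
    {"offset": [0.0006,0.0438,0],"angular": [0,0,0]},
    {"offset": [0.0006,0.0438,0],"angular": [0,0,0]},
    {"offset": [0,0,0],"angular": [0,0,0]},
    {"offset": [0,0,0],"angular": [0,0,0]}
  ]
}}

```text
time_s: 29.7
tcp_pos: [0.4544, -0.3078, 0.1838]
ee_rot: [[0.984, -0.177, -0.0], [-0.177, -0.984, 0.0], [-0.0, -0.0, -1.0]]
ft_force: [0.4, 0.7, -0.6]
finger_gap: 0.0642
finger_force: 0.0
```

>>> {"op": "step_arm", "data": {
  "commands": [
    {"offset": [0,0,0.03],"angular": [0,0,0]},
    {"offset": [0,0,0.04],"angular": [0,0,0]},
    {"offset": [0,0,0.035],"angular": [0,0,0]},
    {"offset": [0,0,0.015],"angular": [0,0,0]},
    {"offset": [0,0,0.006],"angular": [0,0,0]},
    {"offset": [0,0,0],"angular": [0,0,0]}
  ]
}}

```text
time_s: 30.3
tcp_pos: [0.4553, -0.3054, 0.0577]
ee_rot: [[0.985, -0.172, -0.001], [-0.172, -0.985, 0.001], [-0.001, -0.001, -1.0]]
ft_force: [-0.0, -0.4, -0.2]
finger_gap: 0.064
finger_force: 0.0
```

>>> {"op": "step_arm", "data": {
  "commands": [
    {"offset": [0,0,0],"angular": [0,0,0]},
    {"offset": [0,0,0],"angular": [0,0,0]},
    {"offset": [0,0,0],"angular": [0,0,0]},
    {"offset": [0,0,0],"angular": [0,0,0]},
    {"offset": [0,0,0],"angular": [0,0,0]}
  ],
  "fingers": 0.03
}}

```text
time_s: 30.8
tcp_pos: [0.4557, -0.3075, 0.0592]
ee_rot: [[0.985, -0.174, 0.002], [-0.174, -0.985, -0.001], [0.002, 0.001, -1.0]]
ft_force: [-0.3, -0.0, 6.1]
finger_gap: 0.0476
finger_force: 30.0
```

>>> {"op": "step_arm", "data": {
  "commands": [
    {"offset": [0,0,-0.015],"angular": [0,0,0]},
    {"offset": [0,0,-0.035],"angular": [0,0,0]},
    {"offset": [0,0,-0.04],"angular": [0,0,0]},
    {"offset": [0,0,-0.035],"angular": [0,0,0]},
    {"offset": [-0.0008,-0.0458,0],"angular": [0,0,0]},
    {"offset": [-0.0008,-0.0458,0],"angular": [0,0,0]},
    {"offset": [-0.0008,-0.0458,0],"angular": [0,0,0]},
    {"offset": [-0.0008,-0.0458,0],"angular": [0,0,0]},
    {"offset": [-0.0008,-0.0458,0],"angular": [0,0,0]},
    {"offset": [-0.0008,-0.0458,0],"angular": [0,0,0]}
  ]
}}

```text
time_s: 31.8
tcp_pos: [0.4974, -0.0337, 0.1828]
ee_rot: [[0.985, -0.174, -0.001], [-0.174, -0.985, -0.0], [-0.001, 0.0, -1.0]]
ft_force: [1.0, -1.5, -0.8]
finger_gap: 0.0473
finger_force: 30.0
```

>>> {"op": "step_arm", "data": {
  "commands": [
    {"offset": [0,0,0],"angular": [0,0,0]},
    {"offset": [0,0,0.03],"angular": [0,0,0]},
    {"offset": [0,0,0.035],"angular": [0,0,0]},
    {"offset": [0,0,0.03],"angular": [0,0,0]},
    {"offset": [0,0,0.015],"angular": [0,0,0]},
    {"offset": [0,0,0.006],"angular": [0,0,0]},
    {"offset": [0,0,0.003],"angular": [0,0,0]},
    {"offset": [0,0,0.001],"angular": [0,0,0]},
    {"offset": [0,0,0],"angular": [0,0,0]}
  ]
}}

```text
time_s: 32.7
tcp_pos: [0.4987, -0.0356, 0.0639]
ee_rot: [[0.985, -0.174, 0.002], [-0.174, -0.985, -0.0], [0.002, -0.0, -1.0]]
ft_force: [0.3, 1.0, -1.4]
finger_gap: 0.0468
finger_force: 30.0
```

>>> {"op": "step_arm", "data": {
  "commands": [
    {"offset": [0,0,0.0008],"angular": [0,0,0]},
    {"offset": [0,0,0],"angular": [0,0,0]}
  ]
}}

```text
time_s: 32.9
tcp_pos: [0.4988, -0.0355, 0.0632]
ee_rot: [[0.985, -0.174, 0.002], [-0.174, -0.985, -0.0], [0.002, -0.0, -1.0]]
ft_force: [-0.3, -0.5, 1.6]
finger_gap: 0.0475
finger_force: 30.0
```

>>> {"op": "step_arm", "data": {
  "commands": [
    {"offset": [0,0,0],"angular": [0,0,0]},
    {"offset": [0,0,0],"angular": [0,0,0]},
    {"offset": [0,0,0],"angular": [0,0,0]},
    {"offset": [0,0,-0.02],"angular": [0,0,0]},
    {"offset": [0,0,-0.04],"angular": [0,0,0]},
    {"offset": [0,0,-0.04],"angular": [0,0,0]},
    {"offset": [0,0,-0.022],"angular": [0,0,0]}
  ],
  "fingers": 0.064
}}

```text
time_s: 33.6
tcp_pos: [0.4995, -0.0354, 0.1875]
ee_rot: [[0.985, -0.174, 0.005], [-0.174, -0.985, -0.0], [0.005, -0.001, -1.0]]
ft_force: [0.9, 1.1, -0.1]
finger_gap: 0.0642
finger_force: 0.0
```

>>> {"op": "step_arm", "data": {
  "commands": [
    {"offset": [0.0128,0.0454,0],"angular": [0,0,0]},
    {"offset": [0.0128,0.0454,0],"angular": [0,0,0]},
    {"offset": [0.0128,0.0454,0],"angular": [0,0,0]},
    {"offset": [0.0128,0.0454,0],"angular": [0,0,0]},
    {"offset": [0.0128,0.0454,0],"angular": [0,0,0]},
    {"offset": [0.0128,0.0454,0],"angular": [0,0,0]},
    {"offset": [0,0,0],"angular": [0,0,0]},
    {"offset": [0,0,0],"angular": [0,0,0]}
  ]
}}

```text
time_s: 34.4
tcp_pos: [0.5257, -0.3182, 0.1838]
ee_rot: [[0.984, -0.177, -0.001], [-0.177, -0.984, 0.0], [-0.001, -0.0, -1.0]]
ft_force: [-0.5, 1.0, -0.5]
finger_gap: 0.064
finger_force: 0.0
```

>>> {"op": "step_arm", "data": {
  "commands": [
    {"offset": [0,0,0.03],"angular": [0,0,0]},
    {"offset": [0,0,0.04],"angular": [0,0,0]},
    {"offset": [0,0,0.035],"angular": [0,0,0]},
    {"offset": [0,0,0.015],"angular": [0,0,0]},
    {"offset": [0,0,0.006],"angular": [0,0,0]},
    {"offset": [0,0,0],"angular": [0,0,0]}
  ]
}}

```text
time_s: 35.0
tcp_pos: [0.5269, -0.3164, 0.0587]
ee_rot: [[0.985, -0.173, 0.0], [-0.173, -0.985, 0.0], [0.0, -0.0, -1.0]]
ft_force: [0.0, 0.5, -0.6]
finger_gap: 0.0639
finger_force: 0.0
```

>>> {"op": "step_arm", "data": {
  "commands": [
    {"offset": [0,0,0],"angular": [0,0,0]},
    {"offset": [0,0,0],"angular": [0,0,0]},
    {"offset": [0,0,0],"angular": [0,0,0]},
    {"offset": [0,0,0],"angular": [0,0,0]},
    {"offset": [0,0,0],"angular": [0,0,0]}
  ],
  "fingers": 0.03
}}

```text
time_s: 35.5
tcp_pos: [0.5272, -0.3173, 0.0597]
ee_rot: [[0.985, -0.174, 0.002], [-0.174, -0.985, -0.001], [0.002, 0.0, -1.0]]
ft_force: [-0.3, 0.9, 6.1]
finger_gap: 0.0473
finger_force: 30.0
```

>>> {"op": "step_arm", "data": {
  "commands": [
    {"offset": [0,0,-0.015],"angular": [0,0,0]},
    {"offset": [0,0,-0.035],"angular": [0,0,0]},
    {"offset": [0,0,-0.04],"angular": [0,0,0]},
    {"offset": [0,0,-0.035],"angular": [0,0,0]},
    {"offset": [-0.0129,-0.0328,0],"angular": [0,0,0]},
    {"offset": [-0.0129,-0.0328,0],"angular": [0,0,0]},
    {"offset": [-0.0129,-0.0328,0],"angular": [0,0,0]},
    {"offset": [-0.0129,-0.0328,0],"angular": [0,0,0]},
    {"offset": [-0.0129,-0.0328,0],"angular": [0,0,0]},
    {"offset": [-0.0129,-0.0328,0],"angular": [0,0,0]}
  ]
}}

```text
time_s: 36.5
tcp_pos: [0.4834, -0.1086, 0.1838]
ee_rot: [[0.985, -0.174, -0.0], [-0.174, -0.985, -0.0], [0.0, 0.0, -1.0]]
ft_force: [0.4, 0.3, -1.3]
finger_gap: 0.0474
finger_force: 30.0
```

>>> {"op": "step_arm", "data": {
  "commands": [
    {"offset": [0,0,0],"angular": [0,0,0]},
    {"offset": [0,0,0.03],"angular": [0,0,0]},
    {"offset": [0,0,0.035],"angular": [0,0,0]},
    {"offset": [0,0,0.03],"angular": [0,0,0]},
    {"offset": [0,0,0.015],"angular": [0,0,0]},
    {"offset": [0,0,0.006],"angular": [0,0,0]},
    {"offset": [0,0,0.003],"angular": [0,0,0]},
    {"offset": [0,0,0.001],"angular": [0,0,0]},
    {"offset": [0,0,0],"angular": [0,0,0]}
  ]
}}

```text
time_s: 37.4
tcp_pos: [0.485, -0.1101, 0.0642]
ee_rot: [[0.985, -0.174, 0.002], [-0.174, -0.985, -0.0], [0.002, 0.0, -1.0]]
ft_force: [-0.5, -0.6, -1.3]
finger_gap: 0.0473
finger_force: 30.0
```

>>> {"op": "step_arm", "data": {
  "commands": [
    {"offset": [0,0,0.0008],"angular": [0,0,0]},
    {"offset": [0,0,0],"angular": [0,0,0]}
  ]
}}

```text
time_s: 37.6
tcp_pos: [0.4852, -0.11, 0.0636]
ee_rot: [[0.985, -0.174, 0.002], [-0.174, -0.985, -0.001], [0.002, 0.0, -1.0]]
ft_force: [-1.1, 0.4, 4.9]
finger_gap: 0.0473
finger_force: 30.0
```

Contact with the disc. Release, lift and retreat.

>>> {"op": "step_arm", "data": {
  "commands": [
    {"offset": [0,0,0],"angular": [0,0,0]},
    {"offset": [0,0,0],"angular": [0,0,0]},
    {"offset": [0,0,0],"angular": [0,0,0]},
    {"offset": [0,0,-0.02],"angular": [0,0,0]},
    {"offset": [0,0,-0.04],"angular": [0,0,0]},
    {"offset": [0,0,-0.04],"angular": [0,0,0]},
    {"offset": [0,0,-0.04],"angular": [0,0,0]}
  ],
  "fingers": 0.064
}}

```text
time_s: 38.3
tcp_pos: [0.4839, -0.1098, 0.2038]
ee_rot: [[0.985, -0.174, -0.001], [-0.174, -0.985, 0.0], [-0.001, 0.0, -1.0]]
ft_force: [0.9, -0.0, 0.1]
finger_gap: 0.0638
finger_force: 0.0
```

>>> {"op": "step_arm", "data": {
  "commands": [
    {"offset": [0,0.045,0],"angular": [0,0,0]},
    {"offset": [0,0.045,0],"angular": [0,0,0]},
    {"offset": [0,0.045,0],"angular": [0,0,0]},
    {"offset": [0,0.045,0],"angular": [0,0,0]},
    {"offset": [0,0.045,0],"angular": [0,0,0]},
    {"offset": [0,0.045,0],"angular": [0,0,0]},
    {"offset": [0,0,0],"angular": [0,0,0]},
    {"offset": [0,0,0],"angular": [0,0,0]}
  ]
}}

```text
time_s: 39.1
tcp_pos: [0.4366, -0.3766, 0.202]
ee_rot: [[0.984, -0.177, -0.001], [-0.177, -0.984, 0.001], [-0.001, -0.0, -1.0]]
ft_force: [0.1, 1.1, 0.3]
finger_gap: 0.0639
finger_force: 0.0
```

Run:
```python
from h import *
f=env.grab_frame("top")[:,:,::-1].copy();K,M=cam("top");h,s,v=cv2.split(cv2.cvtColor(f,cv2.COLOR_BGR2HSV))
m={"red":((h<8)|(h>172))&(s>130)&(v>90),"yel":(h>22)&(h<33)&(s>140)&(v>110)}
roi=np.zeros(h.shape,bool);roi[200:262,245:355]=1
for n in m:
    for a,c,b,bb in blobs(m[n]&roi,40):print(n,a,c,cast(c,.116,K,M).round(4))
r=np.zeros(h.shape,bool);r[185:215,268:298]=1
for a,c,b,bb in blobs((v<60)&(s<120)&r,60): print("black",a,c,circ(cast(edge(b),.044,K,M))[0].round(4))
s_=env.grab_frame("side")[:,:,::-1]
cv2.imwrite("pics/c4.png",np.hstack([cv2.resize(f[150:290,225:385],(400,350)),cv2.resize(s_[170:280,200:370],(400,350))]))
```

```text
red 181 [327.5 235.4] [[ 0.4752 -0.0856  0.116 ]]
red 170 [338.3 231.1] [[ 0.4832 -0.1074  0.116 ]]
yel 201 [269.1 226.9] [[0.495  0.0299 0.116 ]]
yel 206 [264.8 219.5] [[0.51   0.0382 0.116 ]]
black 311 [282.3 199.4] [0.5602 0.0019 0.0209]
```

View pics/c4.png

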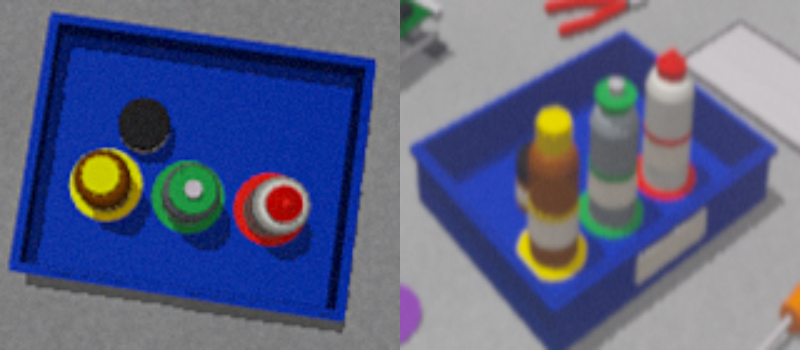

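All three bottles stand upright on their own discs, with cap centres about 2–3 mm from the disc centres. The black jar hasn't moved and the arm is clear, so I'm handing in.

```bash
python3 -c "
from cell import env
print(env.finish_job())"
```

```text
the job is handed in; nothing more can be done
None
```

The job is handed in, with no verdict returned: the white-lidded jar is in the holder recess, each bottle stands upright within about 3 mm of its own disc's centre, and the black-lidded jar did not move (about 39 s of the 144 s used).

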